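# Put the weighed sample away in the desiccator

## Task

Lift the lid off the desiccator and set it down, knob up, on the round rubber mat. Then take the metal sample can from the balance pan and stand it upright near the middle of the plate inside the desiccator, and put the lid back on so that it sits flush all round. Set things down gently without dropping them, and leave the other things on the bench where they are.

Things in the scene. Friction and masses are not known exactly. Their poses are not given: they have to be found in the camera images.
- desiccator: round grey plastic pot fixed to the bench, upright, 140 mm outside diameter and 75 mm tall, walls 5 mm (inside diameter 130 mm). Origin: centre of its underside on the bench, z up. At the start it is closed by the lid
- desiccator_plate (a point): centre of the white plate inside the desiccator on which samples stand: 30 mm above the pot's underside, 45 mm below its rim
- desiccator_rim (a point): centre of the desiccator's open mouth, level with its rim
- lid: loose round grey plastic lid, black knob on top; 154 mm diameter, 96 mm tall with knob, 0.25-0.5 kg. Origin: centre of its lower edge, z up. Its skirt (inside 146 mm, 14 mm deep) hangs round the pot's rim with 3 mm play; the shoulder above rests on the rim: seated, its origin is 61 mm above the desiccator's. Hollow: 42 mm of room above the pot's rim, 110 mm across. Its yaw does not matter
- lid_knob (a point): centre of the lid's knob, an upright plain cylinder 36 mm across and 32 mm tall; this point is 82 mm above the lid's lower edge, the flat top of the lid is at 64 mm and the knob's top at 96 mm
- mat: flat round black rubber mat fixed on the bench, 210 mm diameter, 4 mm thick. Origin: centre of its underside
- balance: white laboratory balance, fixed, 170 x 200 mm and 50 mm tall, with a round steel pan on top (110 mm diameter). Origin: centre of its underside; its display side is its own -x
- balance_pan (a point): centre of the top of the balance pan, 62 mm above the bench
- can: closed upright aluminium sample can on the balance pan: 75 mm tall, lower body 48 mm diameter up to 46 mm, closed cap above 44 mm diameter from 47 to 75 mm; about 0.18 to 0.35 kg. Origin: centre of its underside, z up. The cap stays on
- tin: bystander, loose: squat round aluminium tin, 72 mm across and 42 mm tall, on the bench. Origin: centre of its underside
- beaker: bystander, loose: open glass beaker, 80 mm across and 90 mm tall. Origin: centre of its underside
- reagent: bystander, loose: brown glass bottle with black cap, 60 mm across and 130 mm tall. Origin: centre of its underside
- spatula: bystander, loose: steel spatula about 180 mm long, lying flat on the bench. Origin: within its length
- jar: bystander, loose: small white plastic jar, 44 mm across and 60 mm tall. Origin: centre of its underside
- mortar: bystander, loose: small white ceramic bowl, 62 mm across and 40 mm tall. Origin: centre of its underside
Not all that is in view belongs to the job. Leave any pink look-alike of the lid alone. Leave any green look-alike of the can alone.

How it is judged:
On the way, in this order (a step that is already met when the one before it is completed fails the run):
1. the lid rests released on the rubber mat, knob up, its centre within 45 mm of the mat's (horizontal distance between lid and mat below 0.045 m and height (world z) of lid below 0.01 m and angle between lid's own z axis and vertical below 0.1 rad and contact force between lid and the fingers below 0.3 N and linear speed of lid below 0.03 m/s), for 0.2 s.
2. the can stands released and upright on the plate in the open desiccator, with the lid still on the mat (horizontal distance between can and desiccator_plate below 0.042 m and z of can in the frame of desiccator_plate between -0.006 and 0.006 m and angle between each of can, lid's own z axis and vertical below 0.1 rad and contact force between can and the fingers below 0.3 N and linear speed of can below 0.03 m/s and horizontal distance between lid and mat below 0.045 m and height (world z) of lid below 0.01 m), for 0.2 s.
At the end, for the whole second after the job is handed in: The can stands upright (0.1 rad) on the plate in the desiccator, within 42 mm of its centre; the lid sits level (0.04 rad) on the rim, centred within 7 mm, its height within 4 mm below to 3 mm above seated; both are released and at rest (horizontal distance between can and desiccator_plate below 0.042 m and z of can in the frame of desiccator_plate between -0.006 and 0.006 m and angle between can's own z axis and vertical below 0.1 rad and horizontal distance between lid and desiccator below 0.007 m and z of lid in the frame of desiccator between 0.057 and 0.064 m and angle between lid's own z axis and vertical below 0.04 rad and contact force between each of lid, can and the fingers below 0.3 N and linear speed of each of lid, can below 0.02 m/s); the robot touches nothing.
It fails at once if the lid is dropped (falls free, faster than 0.6 m/s, touching nothing: a fall of about 20 mm) (contact force between lid and anything else below 0.05 N and linear speed of lid above 0.6 m/s).
It fails at once if the can is dropped (falls free, faster than 0.6 m/s, touching nothing: a fall of about 20 mm) (contact force between can and anything else below 0.05 N and linear speed of can above 0.6 m/s).
It fails at once if a bystander is moved by more than 40 mm (distance of any of tin, beaker, reagent, spatula, jar, mortar from where it was at the start of the episode above 0.04 m).
It also fails if it takes over 72 s, if anything falls off the work surface, if the arm or the gripper's body presses on something with over 40 N, if the wrist force passes 120 N, or if a joint passes its speed limit or range.

## Robot

A 6-joint arm with a two-finger parallel gripper is mounted at the origin on the work surface. World frame = base frame: x ahead of the robot, y to its left, z up, the work surface at z = 0. Lengths are in m, angles in rad, forces in N, time in s.
With the tool pointing down it reaches from about 0.375 to 0.9 m from the base axis. Payload 3.1 kg.
Tool frame: the origin (TCP) lies on the centre line of the jaws, within the pads' length; the fingertips stand 19 mm ahead of it and the grasp point (between the pads) is the TCP; x points along the fingers, y is the direction in which the jaws open and shut, and the axes are right-handed (so a half turn about x gives the same grasp; the last joint's range is limited). The gripper opens to 85 mm and grips with 20 to 120 N. Pads are 22 mm wide; open, the fingers measure 114 mm over their backs; the gripper's body (76 mm by 85 mm) begins 54 mm behind the grasp point. The pads swing forward as they close: fully open they stand 13 mm farther back than shut.
Start: joints at [1.067, 0.527, 1.433, -0, 1.181, -0.178], TCP at [0.199, 0.592, 0.226] pointing down, gripper open.
Joint ranges: [-3.08, 3.08], [-0.75, 2.2], [0.22, 2.44], [-1.43, 4.57], [0, 2.65], [-2.85, 2.85]. Speed limits (rad/s): [2.79, 2.79, 3.14, 3.14, 3.14, 3.14].

## Interface

Orientations are given as a unit quaternion [w, x, y, z].
In Python, from cell import get_obs, snapshot, workorder gives the robot as it stands. The module is installed in compiled form; this text tells all that it offers.
- The arm moves only by the shell command python3 -m creep 'ROWS'. ROWS is JSON, a list of rows, each a list of 3 entries, a list of its own where there are three numbers: the opening, from -1 (shut) to 1 (fully open), then the shift along the world's x, y, z in mm, then the turn about the world's z in rad. In form: [[jaw, [tx, ty, tz], turn], ...]. A call has 1 to 20 rows; each row shifts and turns the pose as measured when the row begins; what a row does not reach is not made up. A row lasts 1/10 s, in which the tool goes at most 50 mm and 8.59 degrees, less where a joint would pass 70% of its speed; a pose out of reach is approached as far as the arm can. A call with a gripper value outside its range is refused whole. The fingers move at their own pace and stop on an object; the grip force is fixed at half the most. Time passes only in rows, so rows that do not move let the fingers close. It gives the time, the measured TCP pose, the force and the opening at its end, in the units of the state.
- get_obs(): the state, without advancing time (a new reading comes with each control period).
- snapshot(name): name is "side" or "top" or "wrist"; returns a dict with "frame" (384x512x3 uint8, red, green, blue), "z_map" (384x512 float32, m along the optical axis (not along the pixel's ray), 0 where there is no reading), "camera_matrix" (3x3 intrinsics, pixels), "R" (3x3) and "t" (3): a world point X has camera coordinates R X + t. Camera axes: x right, y down, z forward; pixel columns grow to the right and rows downward; lengths in m; the calibration is good to about 2 mm. A picture is of the moment at which its call begins.
- workorder.hand_in(): hands the job in, once; it reports no verdict.
The state is a dict: "time": time; "q": joint angles; "dq": joint speeds; "effort": joint torques, N m; "eef_pos": TCP position; "tool_rot": TCP orientation; "ft_force": force on the tool from outside, world axes, zero at the start; "moment": the same for the moment, N m; "gripper_width": opening from 0.0 (shut) to 1.0 (fully open).
Only numpy, scipy, OpenCV 4.12 (cv2) and the standard library are available. Lean on these libraries where they do the work, as an engineer would, in place of code of your own. Each camera call takes 0.05 s, during which the arm holds its last target.

## Working session

There is one attempt and no reset: what is moved stays moved. The work goes in short steps, Python scripts to look and compute and a shell command to move; the robot and the scene stay as the last step left them, time stands still between calls to the robot, and variables do not carry over. Pictures are saved under pics/ and viewed, and the job is handed in when it is done.

```bash
mkdir -p pics; cat > h.py <<'E'
import numpy as np, cv2
from cell import get_obs, snapshot, workorder
def save(n,f):
    s=snapshot(n); cv2.imwrite(f'pics/{f}.png',s['frame'][:,:,::-1]); np.savez(f'pics/{f}.npz',**s); return s
def cloud(s):
    z=s['z_map'];K=s['camera_matrix'];v,u=np.mgrid[:z.shape[0],:z.shape[1]]
    c=np.stack([(u-K[0,2])*z/K[0,0],(v-K[1,2])*z/K[1,1],z],-1)
    return (c-s['t'])@s['R'],z>0
E
python3 - <<'E'
from h import *
for n in('top','side','wrist'): save(n,n+'0')
o=get_obs();print({k:np.round(o[k],3) for k in o})
E
```

```text
{'time': np.float64(0.15), 'q': array([ 1.068,  0.528,  1.434, -0.   ,  1.181, -0.178]), 'dq': array([-0.003, -0.004, -0.004,  0.002, -0.001, -0.002]), 'effort': array([ 0.0000e+00, -4.4274e+01, -1.7828e+01, -0.0000e+00,  6.0000e-03,
       -0.0000e+00]), 'eef_pos': array([0.199, 0.592, 0.225]), 'tool_rot': array([ 0.698,  0.114,  0.698, -0.115]), 'ft_force': array([ 0.535, -0.017, -1.143]), 'moment': array([ 0.025, -0.042,  0.03 ]), 'gripper_width': np.float64(1.005)}
```

View pics/top0.png

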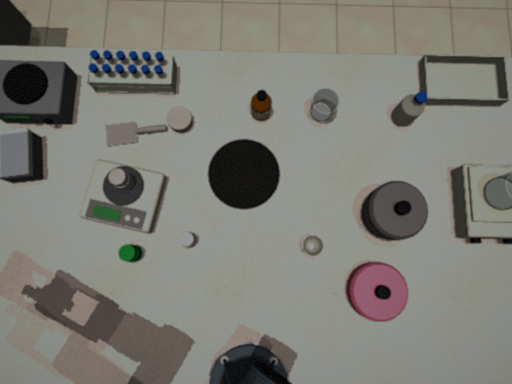

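View pics/side0.png

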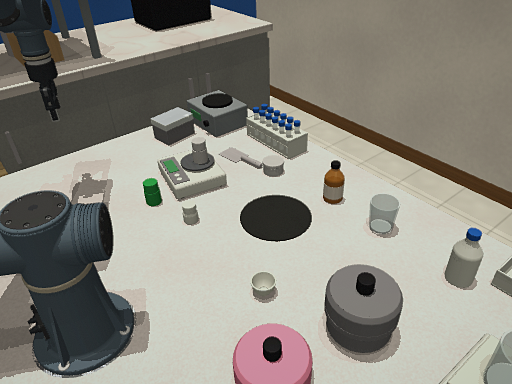

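The top view shows the grey lid's knob at about (402,208), the mat at (244,174), the can on the balance at (120,177), and the mortar at (313,245). The pink and green look-alikes are at (380,291) and (130,253). Next I'll turn these into positions.

```bash
cat >> h.py <<'E'
def region(P,m,u0,u1,v0,v1,z0,z1):
    k=np.zeros(m.shape,bool);k[v0:v1,u0:u1]=1
    k&=m&(P[...,2]>z0)&(P[...,2]<z1)
    return P[k]
def circ(p):
    (c,r)=cv2.minEnclosingCircle(p[:,:2].astype(np.float32)); return np.round(c,4),round(r,4),np.round(np.median(p,0),4),len(p)
E
python3 - <<'E'
from h import *
s=dict(np.load('pics/top0.npz'));P,m=cloud(s)
print('cam',-s['R'].T@s['t'])
print('knobtop',circ(region(P,m,380,425,185,235,.15,.164)))
print('lidtop',circ(region(P,m,350,440,170,250,.118,.133)))
print('skirt', circ(region(P,m,350,440,170,250,.05,.133)))
b=(s['frame'].max(-1)<40);b[:130]=0;b[215:]=0;b[:,:200]=0;b[:,290:]=0
print('mat',circ(P[b&m]),np.percentile(P[b&m],[1,99],axis=0))
print('cantop',circ(region(P,m,95,150,160,200,.128,.145)))
print('pan',circ(region(P,m,95,150,160,210,.055,.068)))
for n,(u,v) in dict(tin=(179,119),beaker=(323,105),reag=(261,105),jar=(188,240),mortar=(313,245),green=(130,253),pink=(379,291),bal=(122,195),spat=(150,129)).items():
    p=region(P,m,u-40 if n=='pink' else u-20,u+35 if n=='pink' else u+20,v-35 if n=='pink' else v-20,v+30 if n=='pink' else v+20,.02,.2)
    if len(p): print(n,circ(p),p[:,2].max())
    print(n,P[v,u])
E
```

```text
cam [ 3.12498373e-01 -4.44256274e-04  1.15083686e+00]
knobtop (array([ 0.4619, -0.3774]), 0.0185, array([ 0.4616, -0.3769,  0.1563]), 161)
lidtop (array([ 0.4608, -0.3765]), 0.0753, array([ 0.458 , -0.372 ,  0.1243]), 2327)
skirt (array([ 0.4614, -0.3776]), 0.0781, array([ 0.4545, -0.3636,  0.1238]), 2821)
mat (array([0.5741, 0.0268]), 0.1022, array([0.5723, 0.0265, 0.0033]), 3697) [[ 0.47968656 -0.06794111 -0.00186073]
 [ 0.66819578  0.12074038  0.00858933]]
cantop (array([0.5274, 0.3485]), 0.0223, array([0.5267, 0.3482, 0.1355]), 233)
pan (array([0.519 , 0.3816]), 0.0799, array([0.5048, 0.3507, 0.061 ]), 868)
tin (array([0.7189, 0.2307]), 0.0496, array([0.7228, 0.217 , 0.041 ]), 497) 0.04693344765355404
tin [0.72068758 0.21535915 0.04134076]
beaker (array([ 0.7672, -0.1977]), 0.0406, array([ 0.7816, -0.2004,  0.0655]), 593) 0.09480682524211949
beaker [ 0.78780677 -0.206403    0.00684394]
reag (array([ 0.7613, -0.0181]), 0.0303, array([ 0.75  , -0.0168,  0.088 ]), 499) 0.13349173060504085
reag [ 0.74550113 -0.01894734  0.09870451]
jar (array([0.3772, 0.1747]), 0.0212, array([0.3765, 0.1727, 0.0585]), 221) 0.06570512651080537
jar [0.3744153  0.16874387 0.05964599]
mortar (array([ 0.3684, -0.1671]), 0.0308, array([ 0.3702, -0.1734,  0.0359]), 201) 0.044762171172149125
mortar [ 0.37123139 -0.17425657  0.00329487]
green (array([0.3546, 0.3124]), 0.0467, array([0.3365, 0.3201, 0.0728]), 329) 0.07938353039259013
green [0.33650466 0.31637468 0.07453288]
pink (array([ 0.2507, -0.3382]), 0.078, array([ 0.252 , -0.3297,  0.0631]), 2847) 0.09985854349623374
pink [ 0.2544734  -0.32705152  0.09542899]
bal (array([0.4949, 0.3608]), 0.0789, array([0.4938, 0.3483, 0.06  ]), 1590) 0.14008741376195877
bal [0.49230303 0.35470573 0.05994348]
spat (array([0.7173, 0.2907]), 0.0527, array([0.7146, 0.2498, 0.0395]), 62) 0.04429903381707758
spat [0.69612688 0.30252208 0.01914218]
```

Every size and height checks out: the knob top is at 0.156 and the can top at 0.1355. Heading for the lid, on an arc round the base.

```bash
python3 -m creep '[[1,[30,-27,0],0],[1,[30,-27,0],0],[1,[30,-27,0],0],[1,[30,-27,0],0],[1,[30,-27,0],0],[1,[30,-27,0],0],[1,[30,-27,0],0],[1,[30,-27,0],0],[1,[30,-27,0],0],[1,[30,-27,0],0],[1,[20,-35,0],0],[1,[10,-40,0],0],[1,[0,-40,0],0],[1,[0,-40,0],0],[1,[0,-40,0],0],[1,[0,-40,0],0]]'
```

```text
time: 1.75
eef_pos: [0.538, 0.0696, 0.2204]
tool_rot: [0.698, 0.11, 0.699, -0.111]
ft_force: [0.5, 0.3, 0.3]
gripper_width: 1.003
```

```bash
python3 -m creep '[[1,[0,-40,0],0],[1,[0,-40,0],0],[1,[-4,-40,0],0],[1,[-8,-40,0],0],[1,[-8,-40,0],0],[1,[-8,-40,0],0],[1,[-8,-40,0],0],[1,[-8,-40,0],0],[1,[-8,-40,0],0],[1,[-8,-40,0],0],[1,[-8,-30,0],0],[1,[-4,-15,0],0],[1,[0,0,0],0],[1,[0,0,0],0]]'; python3 -c "
from h import *
s=save('wrist','w1');P,m=cloud(s)
print(circ(region(P,m,0,512,0,384,.150,.163)))
print(get_obs()['eef_pos'])"
```

```text
time: 3.15
eef_pos: [0.4588, -0.3976, 0.2171]
tool_rot: [0.696, 0.113, 0.7, -0.113]
ft_force: [0.5, -0.1, -0.0]
gripper_width: 1.003
(array([ 0.4682, -0.4999]), 0.1393, array([ 0.4634, -0.3803,  0.157 ]), 1763)
[ 0.45890141 -0.39728693  0.21708277]
```

View pics/w1.png

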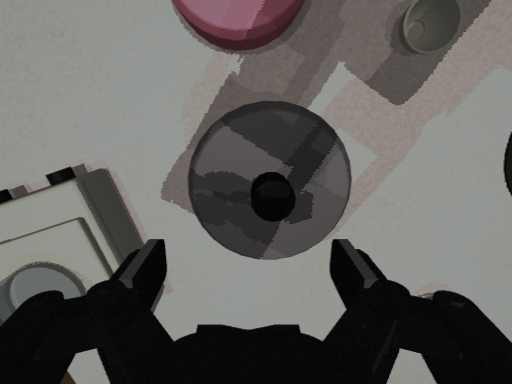

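The wrist view shows the lid with its knob at (272,197) and the fingers open at the lower left and right. I'll refine the knob position from it.

```bash
python3 -c "
from h import *
s=dict(np.load('pics/w1.npz'));P,m=cloud(s)
print(circ(region(P,m,248,298,168,226,.150,.163)))
p=region(P,m,185,355,95,265,.115,.135);print(circ(p))"
```

```text
(array([ 0.4629, -0.3782]), 0.0181, array([ 0.4615, -0.3782,  0.157 ]), 1535)
(array([ 0.4625, -0.3782]), 0.0759, array([ 0.4498, -0.3754,  0.1251]), 18405)
```

```bash
python3 -m creep '[[1,[3,10,0],0],[1,[1,9,0],0],[1,[0,0,-20],0],[1,[0,0,-20],0],[1,[0,0,-10],0],[1,[0,0,-5],0],[1,[0,0,0],0]]'
```

```text
time: 3.9
eef_pos: [0.4668, -0.3647, 0.1626]
tool_rot: [0.697, 0.11, 0.7, -0.108]
ft_force: [-0.1, -0.7, 0.5]
gripper_width: 0.999
```

```bash
python3 -m creep '[[1,[-4,-8,-3],0],[1,[0,-4,-8],0],[1,[0,0,-4],0],[1,[0,0,0],0]]'
```

```text
time: 4.3
eef_pos: [0.4634, -0.3791, 0.1484]
tool_rot: [0.698, 0.109, 0.699, -0.109]
ft_force: [0.1, -0.5, -0.1]
gripper_width: 1.004
```

```bash
python3 -m creep '[[-1,[0,0,-1],0],[-1,[0,0,0],0],[-1,[0,0,0],0],[-1,[0,0,0],0],[-1,[0,0,0],0],[-1,[0,0,0],0],[-1,[0,0,0],0],[-1,[0,0,0],0]]'
```

```text
time: 5.1
eef_pos: [0.4635, -0.3792, 0.1481]
tool_rot: [0.698, 0.109, 0.699, -0.109]
ft_force: [0.0, 0.2, 0.6]
gripper_width: 0.356
```

```bash
python3 -m creep '[[-1,[0,0,0],0],[-1,[0,0,4],0],[-1,[0,0,6],0],[-1,[0,0,8],0],[-1,[0,0,10],0],[-1,[0,0,10],0],[-1,[0,0,0],0],[-1,[0,0,0],0]]'; python3 -c "
from h import *
save('side','s1')"
```

```text
time: 5.9
eef_pos: [0.4627, -0.3782, 0.1885]
tool_rot: [0.698, 0.109, 0.7, -0.108]
ft_force: [-0.3, 0.3, -3.5]
gripper_width: 0.363
```

View pics/s1.png

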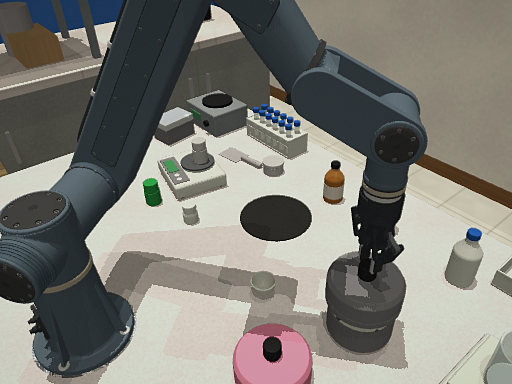

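The lid is clear of the pot, at 3.5 N of load. Carrying it to the mat at about (0.574, 0.0265).

```bash
python3 -m creep '[[-1,[0,0,10],0],[-1,[0,0,15],0],[-1,[0,0,15],0],[-1,[2,8,5],0],[-1,[5,16,2],0],[-1,[7,24,0],0],[-1,[8,30,0],0],[-1,[9,34,0],0],[-1,[9,34,0],0],[-1,[9,34,0],0],[-1,[9,34,0],0],[-1,[9,34,0],0],[-1,[9,34,0],0],[-1,[9,34,0],0],[-1,[8,28,0],0],[-1,[6,20,0],0],[-1,[4,12,0],0],[-1,[0,6,0],0],[-1,[0,0,0],0],[-1,[0,0,0],0]]'
```

```text
time: 7.95
eef_pos: [0.5571, 0.0401, 0.2308]
tool_rot: [0.691, 0.111, 0.707, -0.102]
ft_force: [0.8, -0.4, -2.1]
gripper_width: 0.361
```

```bash
python3 -m creep '[[-1,[5,-4,-10],0],[-1,[6,-4,-20],0],[-1,[4,-3,-25],0],[-1,[0,0,-25],0],[-1,[0,0,-20],0],[-1,[0,0,-10],0],[-1,[0,0,-5],0],[-1,[0,0,0],0]]'
```

```text
time: 8.75
eef_pos: [0.5753, 0.018, 0.1095]
tool_rot: [0.692, 0.115, 0.705, -0.107]
ft_force: [0.7, 0.5, -3.2]
gripper_width: 0.361
```

```bash
python3 -m creep '[[-1,[0,4,-4],0],[-1,[0,3,-4],0],[-1,[0,0,-3],0],[-1,[0,0,-2],0],[-1,[0,0,-2],0],[-1,[0,0,-1],0],[-1,[0,0,0],0]]'
```

```text
time: 9.45
eef_pos: [0.5781, 0.0255, 0.0956]
tool_rot: [0.695, 0.114, 0.702, -0.107]
ft_force: [0.4, 0.0, -3.0]
gripper_width: 0.36
```

```bash
python3 -m creep '[[-1,[0,0,-2],0],[-1,[0,0,-1],0],[-1,[0,0,-1],0],[-1,[0,0,-1],0],[-1,[0,0,0],0]]'
```

```text
time: 9.95
eef_pos: [0.578, 0.026, 0.0913]
tool_rot: [0.695, 0.115, 0.702, -0.107]
ft_force: [0.2, -0.5, -2.9]
gripper_width: 0.364
```

```bash
python3 -m creep '[[-1,[0,0,-1],0],[-1,[0,0,-1],0],[-1,[0,0,-1],0],[-1,[0,0,0],0]]'
```

```text
time: 10.35
eef_pos: [0.5781, 0.0259, 0.0913]
tool_rot: [0.695, 0.114, 0.702, -0.107]
ft_force: [-0.7, -0.0, -2.6]
gripper_width: 0.359
```

```bash
python3 -m creep '[[-1,[0,0,-3],0],[-1,[0,0,-3],0],[-1,[0,0,0],0]]'
```

```text
time: 10.65
eef_pos: [0.5785, 0.0259, 0.0919]
tool_rot: [0.696, 0.114, 0.701, -0.107]
ft_force: [-0.2, 0.2, -3.2]
gripper_width: 0.361
```

```bash
python3 -m creep '[[-1,[0,0,-3],0],[-1,[0,0,-4],0]]'; python3 -c "
from h import *
s=save('side','s2');cv2.imwrite('pics/s2c.png',cv2.resize(s['frame'][100:280,190:360,::-1],None,fx=3.3,fy=3.3))"
```

```text
time: 10.85
eef_pos: [0.5788, 0.0264, 0.0907]
tool_rot: [0.696, 0.114, 0.7, -0.107]
ft_force: [-10.3, 0.7, 41.3]
gripper_width: 0.359
```

View pics/s2c.png

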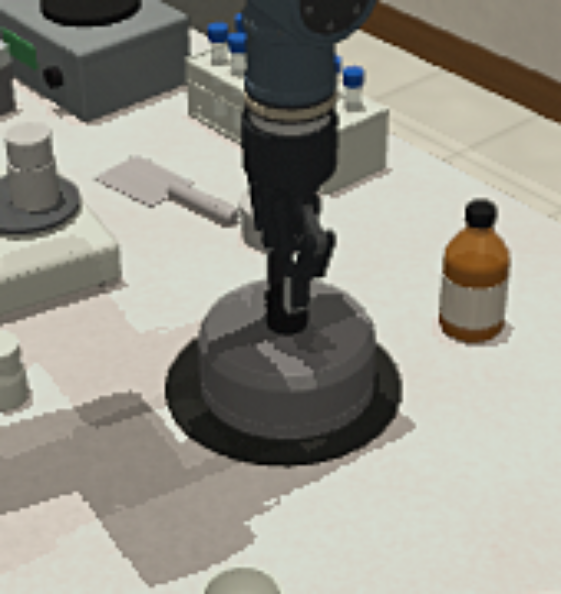

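The lid is resting on the mat and the push-down force went up. I'll relax, open, and rise.

```bash
python3 -m creep '[[-1,[0,0,0],0],[1,[0,0,0],0],[1,[0,0,0],0],[1,[0,0,0],0],[1,[0,0,0],0],[1,[0,0,0],0],[1,[0,0,0],0],[1,[0,0,0],0],[1,[0,0,10],0],[1,[0,0,25],0],[1,[0,0,35],0],[1,[0,0,40],0],[1,[0,0,20],0],[1,[0,0,0],0]]'; python3 -c "
from h import *
s=save('wrist','w2');P,m=cloud(s)
print(circ(region(P,m,200,340,120,280,.092,.11)));print(circ(region(P,m,100,400,0,330,.06,.075)))"
```

```text
time: 12.3
eef_pos: [0.5792, 0.0258, 0.2262]
tool_rot: [0.697, 0.114, 0.7, -0.107]
ft_force: [0.7, 0.4, -0.3]
gripper_width: 0.998
(array([0.5784, 0.0268]), 0.0181, array([0.5771, 0.0271, 0.1001]), 943)
(array([0.6329, 0.0063]), 0.1332, array([0.5705, 0.0274, 0.0681]), 12189)
```

View pics/w2.png

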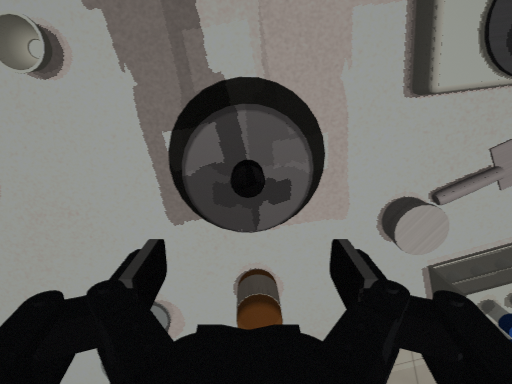

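The lid lies level on the mat with its knob at (247,178), world (0.578, 0.027), and its top at 0.100. Now the can.

```bash
python3 -m creep '[[1,[-3,20,0],0],[1,[-6,35,0],0],[1,[-6,40,0],0],[1,[-6,40,0],0],[1,[-6,40,0],0],[1,[-6,40,0],0],[1,[-6,40,0],0],[1,[-6,35,0],0],[1,[-4,20,0],0],[1,[0,0,0],0],[1,[0,0,0],0]]'; python3 -c "
from h import *
s=save('wrist','w3');P,m=cloud(s)
p=region(P,m,150,350,80,300,.130,.143);print(circ(p))
p=region(P,m,150,350,80,300,.055,.068);print(circ(p))"
```

```text
time: 13.45
eef_pos: [0.5163, 0.3432, 0.2066]
tool_rot: [0.686, 0.111, 0.71, -0.113]
ft_force: [0.2, 0.4, 0.2]
gripper_width: 1.001
(array([0.5285, 0.3491]), 0.0219, array([0.5272, 0.3494, 0.1371]), 2058)
(array([0.4972, 0.3699]), 0.0796, array([0.5039, 0.37  , 0.0622]), 5356)
```

View pics/w3.png

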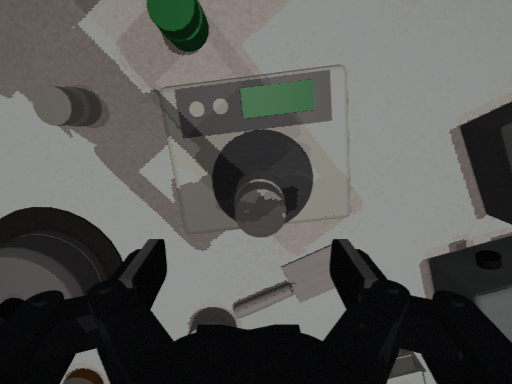

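The wrist view shows the silver can cap at (262,205), and 3D gives (0.528, 0.349, 0.137), which agrees with the top view. Descending.

```bash
python3 -m creep '[[1,[6,3,0],0],[1,[5,3,0],0],[1,[0,0,0],0],[1,[0,0,-15],0],[1,[0,0,-15],0],[1,[0,0,-10],0],[1,[0,0,-5],0],[1,[0,0,0],0],[1,[0,0,0],0]]'
```

```text
time: 14.4
eef_pos: [0.5328, 0.3434, 0.1607]
tool_rot: [0.687, 0.115, 0.708, -0.116]
ft_force: [-0.4, 0.1, 0.0]
gripper_width: 1.003
```

```bash
python3 -m creep '[[1,[-3,3,-6],0],[1,[-2,3,-8],0],[1,[0,0,-8],0],[1,[0,0,-5],0],[1,[0,0,-2],0],[1,[0,0,0],0]]'
```

```text
time: 15.0
eef_pos: [0.5275, 0.3506, 0.1304]
tool_rot: [0.687, 0.115, 0.708, -0.116]
ft_force: [-0.4, -0.3, 0.0]
gripper_width: 1.0
```

```bash
python3 -m creep '[[-1,[0,-1,0],0],[-1,[0,0,0],0],[-1,[0,0,0],0],[-1,[0,0,0],0],[-1,[0,0,0],0],[-1,[0,0,0],0],[-1,[0,0,0],0],[-1,[0,0,0],0]]'; python3 -c "
from h import *
save('side','s3')"
```

```text
time: 15.8
eef_pos: [0.5347, 0.3557, 0.138]
tool_rot: [0.693, 0.122, 0.702, -0.11]
ft_force: [0.3, -0.2, 0.6]
gripper_width: -0.005
```

View pics/s3.png

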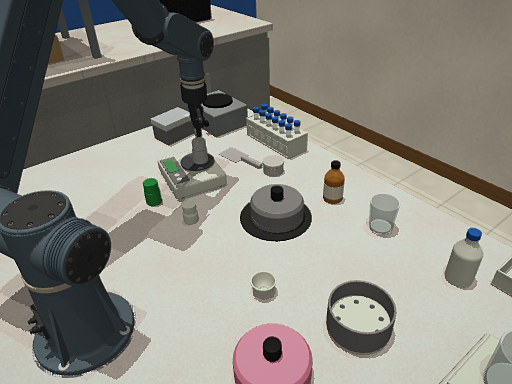

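The jaws shut to zero and the tool was pushed up, so the grasp slipped. Looking closer.

```bash
python3 -c "
from h import *
s=dict(np.load('pics/s3.npz'))
a=cv2.resize(s['frame'][90:220,140:250,::-1],None,fx=4.5,fy=4.5)
cv2.imwrite('pics/s3c.png',a)"
```

```text
(no output)
```

View pics/s3c.png

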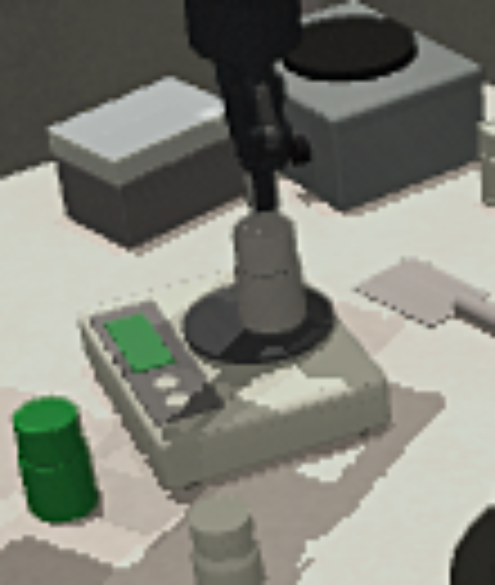

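```bash
python3 -c "
from h import *
s=save('wrist','w4');P,m=cloud(s)
p=region(P,m,150,350,60,330,.130,.143);print(circ(p))
s=save('top','t4')
cv2.imwrite('pics/t4c.png',cv2.resize(s['frame'][140:250,60:190,::-1],None,fx=5,fy=5))"
```

```text
(array([0.5281, 0.3495]), 0.022, array([0.5211, 0.3494, 0.1372]), 2806)
```

View pics/w4.png

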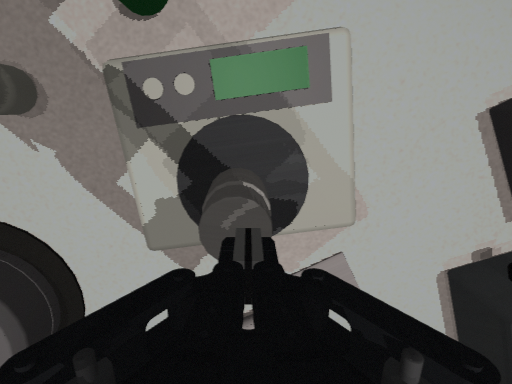

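View pics/t4c.png

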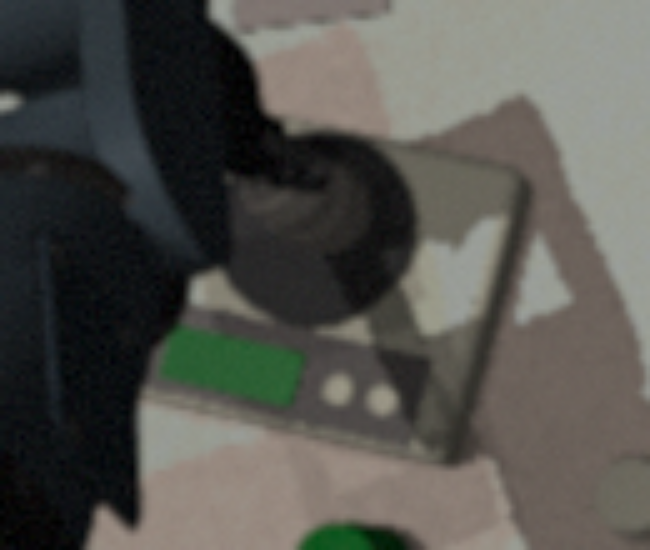

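```bash
python3 -c "
from h import *
s=dict(np.load('pics/w4.npz'));P,m=cloud(s)
for v in (226,230,234,238,245,255,265):
  for u in (215,225,235,241,247,253,259,265,275): print(v,u,np.round(P[v,u],3),end=' ')
  print()
s=dict(np.load('pics/t4.npz'));P,m=cloud(s)
for v,u in((175,122),(175,118),(174,115),(172,115),(180,127),(180,120)): print(v,u,P[v,u].round(3))
print(get_obs())
"
```

```text
226 215 [0.522 0.34  0.137] 226 225 [0.523 0.345 0.138] 226 235 [0.525 0.351 0.138] 226 241 [0.527 0.354 0.138] 226 247 [0.528 0.357 0.137] 226 253 [0.528 0.361 0.139] 226 259 [0.53  0.364 0.138] 226 265 [0.531 0.367 0.137] 226 275 [0.566 0.371 0.063] 
230 215 [0.524 0.339 0.139] 230 225 [0.526 0.344 0.137] 230 235 [0.528 0.35  0.138] 230 241 [0.523 0.355 0.151] 230 247 [0.524 0.358 0.151] 230 253 [0.526 0.361 0.15 ] 230 259 [0.527 0.364 0.151] 230 265 [0.534 0.366 0.137] 230 275 [0.57  0.37  0.062] 
234 215 [0.526 0.338 0.138] 234 225 [0.529 0.343 0.136] 234 235 [0.523 0.352 0.156] 234 241 [0.524 0.355 0.155] 234 247 [0.525 0.358 0.155] 234 253 [0.526 0.361 0.155] 234 259 [0.527 0.364 0.155] 234 265 [0.536 0.366 0.138] 234 275 [0.574 0.368 0.062] 
238 215 [0.529 0.337 0.137] 238 225 [0.525 0.346 0.151] 238 235 [0.523 0.352 0.16 ] 238 241 [0.524 0.355 0.16 ] 238 247 [0.525 0.358 0.16 ] 238 253 [0.525 0.361 0.16 ] 238 259 [0.527 0.364 0.16 ] 238 265 [0.531 0.366 0.153] 238 275 [0.607 0.365 0.001] 
245 215 [0.533 0.336 0.137] 245 225 [0.525 0.346 0.16 ] 245 235 [0.523 0.353 0.167] 245 
[... 767 characters left out ...]
0.331 0.199]
180 127 [0.524 0.329 0.109]
180 120 [0.518 0.338 0.137]
{'time': 15.95, 'q': array([ 0.40313676,  0.65338177,  1.46673083,  0.02459588,  1.02455075,
       -0.85062638]), 'dq': array([-0.00019966,  0.00419172, -0.00024496,  0.00183772, -0.00037872,
        0.00105369]), 'effort': array([ 3.30685743e-02, -4.74238658e+01, -1.54486424e+01,  6.31812843e-02,
        4.43754456e-03,  1.17812397e-05]), 'eef_pos': array([0.53442328, 0.35550023, 0.13743715]), 'tool_rot': array([ 0.69260056,  0.1217875 ,  0.70234536, -0.11037785]), 'ft_force': array([ 0.5765792 , -0.39731499,  0.22083518]), 'moment': array([ 0.03304324, -0.00608434,  0.02285716]), 'gripper_width': -0.00020343514391504315}
```

```bash
python3 -c "
from h import *
from scipy.spatial.transform import Rotation as Ro
E={'w1':([.4589,-.3973,.2171],[0.696,0.113,0.7,-0.113]),'w2':([.5792,.0258,.2262],[0.697,0.114,0.7,-0.107]),'w3':([.5163,.3432,.2066],[0.686,0.111,0.71,-0.113]),'w4':([.5344,.3555,.1375],[0.6926,0.1218,0.7023,-0.1104])}
for k,(p,q) in E.items():
  s=np.load(f'pics/{k}.npz');c=-s['R'].T@s['t'];T=Ro.from_quat([q[1],q[2],q[3],q[0]]).as_matrix()
  print(k,c.round(4),(T.T@(c-p)).round(4),(T[:,0]).round(3),(T.T@s['R'].T).round(3).tolist())
  # finger tips in tool frame from depth
  P,m=cloud(s);L=(P-p)@T
  for a,b in((120,170),(325,375),(200,300)):
    sub=L[225:330,a:b][(m[225:330,a:b])];
    sub=sub[(np.abs(sub[:,2])<.03)&(sub[:,0]>-.1)&(sub[:,0]<.04)&(np.abs(sub[:,1])<.07)]
    if len(sub): print('  fwd max',np.percentile(sub[:,0],[90,99,100]).round(4), sub[sub[:,0].argmax()].round(4),len(sub))
"
```

```text
w1 [ 0.39   -0.375   0.3656] [-0.1481 -0.0007 -0.0732] [-0.006  0.001 -1.   ] [[-0.001, -0.289, 0.957], [1.0, -0.0, 0.001], [-0.0, 0.957, 0.289]]
  fwd max [-0.028  -0.0201 -0.0181] [-0.0181 -0.0436  0.007 ] 3369
  fwd max [-0.0282 -0.0202 -0.0183] [-0.0183  0.0422  0.0051] 3305
  fwd max [-0.0784 -0.0777 -0.0774] [-0.0774  0.006  -0.0086] 378
w2 [0.5098 0.0465 0.3747] [-0.1481 -0.0004 -0.0732] [-0.003  0.01  -1.   ] [[-0.001, -0.289, 0.957], [1.0, 0.0, 0.001], [-0.001, 0.957, 0.289]]
  fwd max [-0.0284 -0.0201 -0.0178] [-0.0178 -0.0433 -0.0005] 3367
  fwd max [-0.0281 -0.0201 -0.018 ] [-0.018   0.0427  0.0071] 3306
  fwd max [-0.0784 -0.0775 -0.0773] [-0.0773 -0.0144 -0.0085] 379
w3 [0.4516 0.3654 0.357 ] [-0.1481 -0.0004 -0.0733] [-0.034  0.003 -0.999] [[-0.001, -0.289, 0.957], [1.0, 0.001, 0.001], [-0.001, 0.957, 0.289]]
  fwd max [-0.0281 -0.0202 -0.018 ] [-0.018  -0.0433 -0.0006] 3372
  fwd max [-0.0282 -0.0203 -0.0177] [-0.0177  0.0427 -0.0062] 3309
  fwd max [-0.0782 -0.0776 -0.0774] [-0.0774 -0.0128 -0.0086] 378
w4 [0.4668 0.3763 0.2871] [-0.1484 -0.0002 -0.0731] [-0.011  0.018 -1.   ] [[-0.001, -0.289, 0.957], [1.0, 0.001, 0.001], [-0.001, 0.957, 0.289]]
  fwd max [-0.06   -0.0555 -0.053 ] [-0.053  -0.0313 -0.0106] 2087
  fwd max [-0.06   -0.0553 -0.0526] [-0.0526  0.0302 -0.0112] 2117
  fwd max [-0.0007  0.0009  0.0022] [ 0.0022 -0.0081 -0.0066] 8705
```

```bash
python3 -c "
from h import *
s=dict(np.load('pics/s3.npz'))
p=np.array([.5347,.3557,.138]);a=np.array([-.011,.018,-1])
img=cv2.resize(s['frame'][90:220,140:250,::-1],None,fx=5,fy=5,interpolation=cv2.INTER_CUBIC)
img=np.clip(img.astype(float)*1.8,0,255).astype(np.uint8)
for d,c in((.019,(0,0,255)),(0,(0,255,0)),(-.02,(255,0,0)),(-.04,(255,255,0))):
  x=s['camera_matrix']@(s['R']@(p+d*a)+s['t']);u,v=x[:2]/x[2];print(d,u,v)
  cv2.circle(img,(int((u-140)*5),int((v-90)*5)),3,c,-1)
cv2.imwrite('pics/s3d.png',img[:, :])
P,m=cloud(s)
for v in range(130,145): print(v,[ (round(P[v,u,2],3),round(P[v,u,0],3)) for u in (194,197,199,201,204)])
"
```

```text
0.019 198.7821384815858 143.00547908257508
0 198.24247750411607 137.7755807916381
-0.02 197.66457467719198 132.17507763680877
-0.04 197.07631417156492 126.4741973778189
130 [(np.float64(0.164), np.float64(0.528)), (np.float64(0.173), np.float64(0.527)), (np.float64(0.171), np.float64(0.534)), (np.float64(0.167), np.float64(0.542)), (np.float64(-0.003), np.float64(0.712))]
131 [(np.float64(0.163), np.float64(0.526)), (np.float64(0.169), np.float64(0.527)), (np.float64(0.168), np.float64(0.533)), (np.float64(0.163), np.float64(0.542)), (np.float64(-0.003), np.float64(0.707))]
132 [(np.float64(0.159), np.float64(0.526)), (np.float64(0.167), np.float64(0.526)), (np.float64(0.164), np.float64(0.533)), (np.float64(0.16), np.float64(0.542)), (np.float64(-0.001), np.float64(0.702))]
133 [(np.float64(-0.002), np.float64(0.668)), (np.float64(0.161), np.float64(0.528)), (np.float64(0.162), np.float64(0.531)), (np.float64(0.157), np.float64(0.541)), (np.float64(-0.004), np.float64(0.699))]
134 [(np.float64(-0.001), np.float64(0.663)), (np.float64(0.16), np.float64(0.525)), (np.float64(0.156), np
[... 1439 characters left out ...]
27)), (np.float64(0.135), np.float64(0.533)), (np.float64(0.137), np.float64(0.538))]
142 [(np.float64(0.137), np.float64(0.511)), (np.float64(0.136), np.float64(0.519)), (np.float64(0.137), np.float64(0.523)), (np.float64(0.134), np.float64(0.531)), (np.float64(0.134), np.float64(0.537))]
143 [(np.float64(0.136), np.float64(0.508)), (np.float64(0.135), np.float64(0.517)), (np.float64(0.137), np.float64(0.519)), (np.float64(0.132), np.float64(0.529)), (np.float64(0.129), np.float64(0.538))]
144 [(np.float64(0.131), np.float64(0.509)), (np.float64(0.133), np.float64(0.515)), (np.float64(0.132), np.float64(0.521)), (np.float64(0.128), np.float64(0.528)), (np.float64(0.128), np.float64(0.536))]
```

View pics/s3d.png

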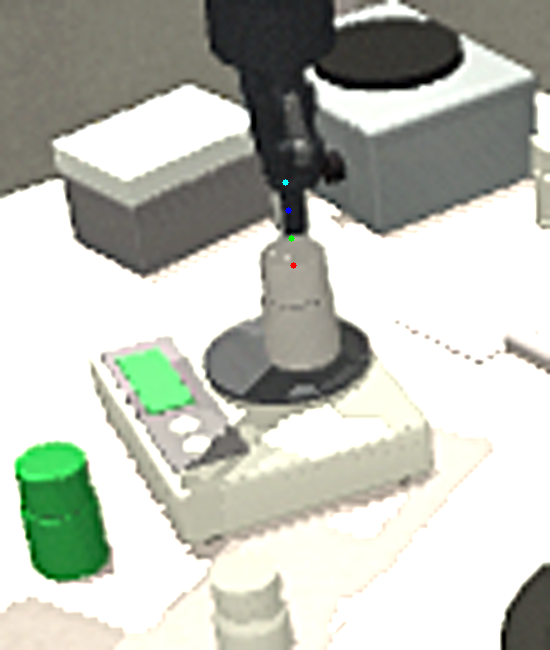

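Both the side and wrist depth put the closed fingertips at z ≈ 0.142 with the TCP reading 0.138. The real tips are therefore about 5 mm behind the reported TCP when shut and about 18 mm behind when open, not 19 mm ahead. Grasps have to go about 24 mm lower. The can hasn't moved, so I'll rise, open, recentre and go lower.

```bash
python3 -m creep '[[-1,[0,0,20],0],[-1,[0,0,25],0],[1,[-3,-3,5],0],[1,[-3,-3,0],0],[1,[0,0,0],0],[1,[0,0,0],0],[1,[0,0,0],0],[1,[0,0,0],0],[1,[0,0,0],0]]'; python3 -c "
from h import *
s=save('wrist','w5');P,m=cloud(s)
p=region(P,m,150,350,80,300,.130,.143);print(circ(p))"
```

```text
time: 16.85
eef_pos: [0.5232, 0.3459, 0.1809]
tool_rot: [0.688, 0.119, 0.707, -0.114]
ft_force: [-0.1, -0.8, -0.6]
gripper_width: 0.999
(array([0.5287, 0.3492]), 0.0222, array([0.5271, 0.3496, 0.1371]), 2604)
```

```bash
python3 -m creep '[[1,[3,3,-5],0],[1,[1,1,-15],0],[1,[0,0,-20],0],[1,[0,0,-15],0],[1,[0,0,-6],0],[1,[0,0,0],0],[1,[0,0,0],0]]'
```

```text
time: 17.6
eef_pos: [0.5273, 0.3506, 0.1135]
tool_rot: [0.687, 0.119, 0.707, -0.114]
ft_force: [-0.2, 0.2, -0.5]
gripper_width: 0.998
```

```bash
python3 -m creep '[[1,[0,-1,-5],0],[1,[0,0,-4],0],[1,[0,0,0],0],[-1,[0,0,0],0],[-1,[0,0,0],0],[-1,[0,0,0],0],[-1,[0,0,0],0],[-1,[0,0,0],0],[-1,[0,0,0],0],[-1,[0,0,0],0],[-1,[0,0,0],0]]'; python3 -c "
from h import *
s=save('wrist','w6');s=save('side','s6');cv2.imwrite('pics/s6c.png',cv2.resize(s['frame'][90:220,140:250,::-1],None,fx=4.5,fy=4.5))"
```

```text
time: 18.7
eef_pos: [0.5291, 0.3501, 0.1065]
tool_rot: [0.689, 0.119, 0.706, -0.113]
ft_force: [-0.3, -0.5, -0.4]
gripper_width: 0.491
```

View pics/s6c.png

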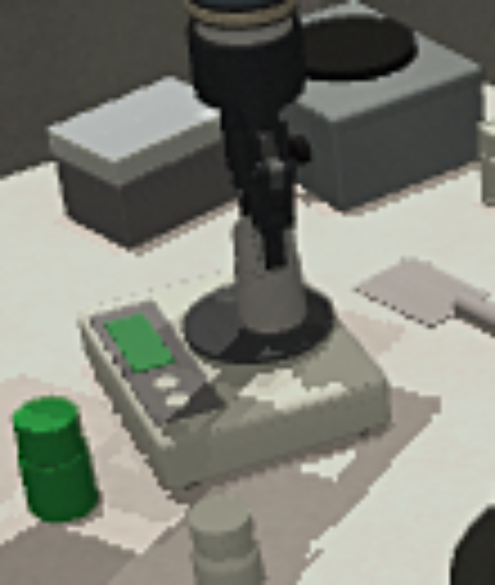

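View pics/w6.png

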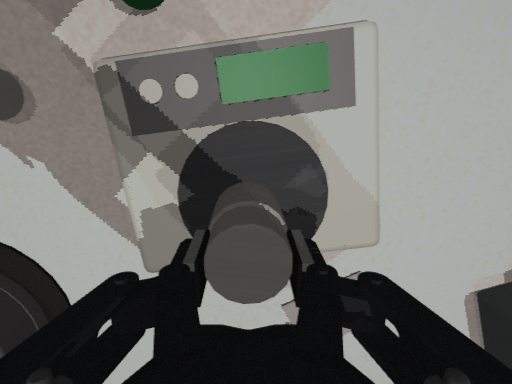

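The fingers now hold the can's cap squarely, at width 0.49. Lifting.

```bash
python3 -m creep '[[-1,[0,0,3],0],[-1,[0,0,5],0],[-1,[0,0,10],0],[-1,[0,0,15],0],[-1,[0,0,20],0],[-1,[0,0,25],0],[-1,[0,0,25],0],[-1,[0,0,20],0],[-1,[0,0,10],0],[-1,[0,0,0],0]]'; python3 -c "
from h import *
s=save('wrist','w7')
s=save('top','t7');P,m=cloud(s)
print(circ(region(P,m,350,440,170,250,.066,.085)))
print(circ(region(P,m,350,440,170,250,.022,.037)))"
```

```text
time: 19.8
eef_pos: [0.5257, 0.349, 0.2462]
tool_rot: [0.688, 0.119, 0.707, -0.114]
ft_force: [-0.7, -0.4, -2.2]
gripper_width: 0.494
(array([ 0.4619, -0.3781]), 0.0709, array([ 0.4636, -0.3811,  0.0735]), 383)
(array([ 0.4614, -0.3757]), 0.0691, array([ 0.4639, -0.3833,  0.03  ]), 1591)
```

View pics/w7.png

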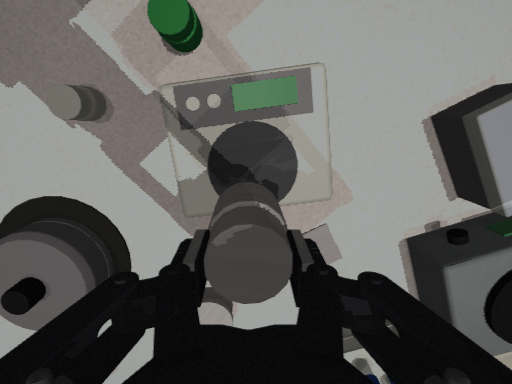

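View pics/t7.png

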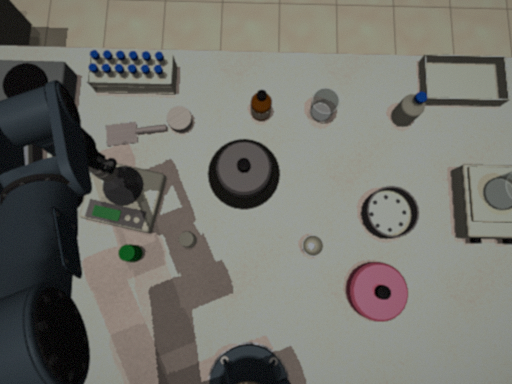

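The can is lifted, and the wrist view shows it hanging straight. The top view gives the open pot's rim at (389,212), centre (0.462, -0.378), radius 0.0709 m, as it should be. Traveling there.

```bash
python3 -m creep '[[-1,[2,-12,0],0],[-1,[3,-24,0],0],[-1,[4,-34,0],0],[-1,[4,-36,0],0],[-1,[4,-36,0],0],[-1,[4,-36,0],0],[-1,[3,-36,0],0],[-1,[2,-36,0],0],[-1,[0,-36,0],0],[-1,[0,-36,0],0],[-1,[-3,-36,0],0],[-1,[-6,-36,0],0],[-1,[-8,-36,0],0],[-1,[-9,-36,0],0],[-1,[-9,-36,0],0],[-1,[-9,-36,0],0],[-1,[-9,-36,0],0],[-1,[-9,-30,0],0],[-1,[-8,-20,0],0],[-1,[-4,-10,0],0]]'
```

```text
time: 21.9
eef_pos: [0.4518, -0.3212, 0.2173]
tool_rot: [0.669, 0.117, 0.725, -0.117]
ft_force: [1.0, -0.2, -3.1]
gripper_width: 0.491
```

The tool has picked up about 0.08 rad of tilt. I'll see how small moves affect it.

```bash
cat > ax.py <<'E'
from h import *
from scipy.spatial.transform import Rotation as Ro
o=get_obs();q=o['tool_rot'];T=Ro.from_quat([q[1],q[2],q[3],q[0]]).as_matrix();print('axis',T[:,0].round(3),'pos',o['eef_pos'].round(4),o['q'].round(3))
E
python3 -m creep '[[-1,[5,-12,5],0],[-1,[5,-12,5],0],[-1,[0,-12,0],0],[-1,[0,-12,0],0]]';python3 ax.py;  python3 -m creep '[[-1,[0,0,10],0],[-1,[0,0,10],0],[-1,[0,0,0],0]]'; python3 ax.py
```

```text
time: 22.3
eef_pos: [0.4588, -0.3696, 0.2244]
tool_rot: [0.666, 0.119, 0.727, -0.115]
ft_force: [0.1, 1.1, -3.9]
gripper_width: 0.491
axis [-0.084  0.021 -0.996] pos [ 0.4588 -0.3696  0.2244] [-0.842  0.514  1.467 -0.052  1.232 -2.061]
time: 22.6
eef_pos: [0.4588, -0.3704, 0.2454]
tool_rot: [0.666, 0.12, 0.727, -0.115]
ft_force: [0.8, 0.1, -1.8]
gripper_width: 0.496
axis [-0.085  0.022 -0.996] pos [ 0.4588 -0.3704  0.2454] [-0.843  0.493  1.442 -0.051  1.28  -2.064]
```

The tilt comes from fast travel, and each row keeps it. It lies about the jaw axis, so the can will pivot flat between the pads on contact. Lowering slowly.

```bash
python3 -m creep '[[-1,[3,-4,0],0],[-1,[3,-4,-5],0],[-1,[0,0,-12],0],[-1,[0,0,-18],0],[-1,[0,0,-20],0],[-1,[0,0,-20],0],[-1,[0,0,-15],0],[-1,[0,0,-10],0],[-1,[0,0,-6],0],[-1,[0,0,-3],0],[-1,[0,0,0],0]]'; python3 ax.py
```

```text
time: 23.7
eef_pos: [0.4644, -0.3746, 0.1262]
tool_rot: [0.664, 0.12, 0.729, -0.112]
ft_force: [-0.0, 0.0, -1.3]
gripper_width: 0.493
axis [-0.088  0.026 -0.996] pos [ 0.4644 -0.3746  0.1262] [-0.841  0.648  1.527 -0.056  1.047 -2.052]
```

```bash
python3 -m creep '[[-1,[1,-3,-4],0],[-1,[0,0,-8],0],[-1,[0,0,-8],0],[-1,[0,0,-8],0],[-1,[0,0,-6],0],[-1,[0,0,-4],0],[-1,[0,0,-3],0],[-1,[0,0,0],0]]'; python3 ax.py; python3 -c "
from h import *
save('wrist','w8')"
```

```text
time: 24.5
eef_pos: [0.4665, -0.3792, 0.0834]
tool_rot: [0.666, 0.119, 0.728, -0.113]
ft_force: [-0.6, -0.6, -2.7]
gripper_width: 0.493
axis [-0.085  0.023 -0.996] pos [ 0.4665 -0.3792  0.0834] [-0.843  0.711  1.542 -0.059  0.963 -2.049]
```

View pics/w8.png

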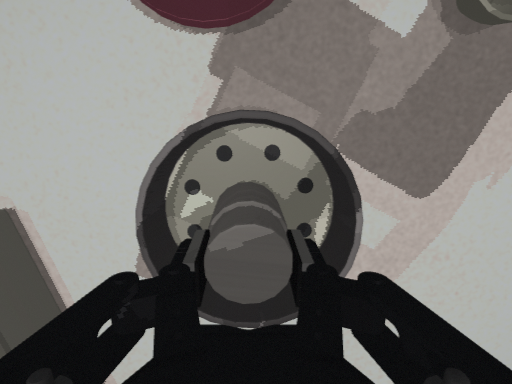

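The can hangs inside the pot, near the plate's centre. Final approach in small rows.

```bash
python3 -m creep '[[-1,[0,0,-3],0],[-1,[0,0,-3],0],[-1,[0,0,-2],0]]'; python3 -m creep '[[-1,[0,0,-2],0]]'; python3 -m creep '[[-1,[0,0,-2],0]]'
```

```text
time: 24.85
eef_pos: [0.4672, -0.3798, 0.076]
tool_rot: [0.666, 0.119, 0.727, -0.113]
ft_force: [-0.3, 0.1, -2.7]
gripper_width: 0.499
time: 24.95
eef_pos: [0.4671, -0.3799, 0.0753]
tool_rot: [0.666, 0.118, 0.727, -0.113]
ft_force: [-3.2, 2.2, 16.7]
gripper_width: 0.497
time: 25.05
eef_pos: [0.4672, -0.3799, 0.0753]
tool_rot: [0.666, 0.118, 0.727, -0.113]
ft_force: [-1.9, 3.1, 12.2]
gripper_width: 0.492
```

```bash
python3 -m creep '[[-1,[0,0,-3],0],[-1,[0,0,-1],0]]'; python3 -c "
from h import *
s=save('wrist','w9');P,m=cloud(s)
p=region(P,m,205,292,225,300,.09,.115);A=np.c_[p[:,:2],np.ones(len(p))];print(np.linalg.lstsq(A,p[:,2],rcond=None)[0],circ(p))"
```

```text
time: 25.25
eef_pos: [0.4674, -0.38, 0.0757]
tool_rot: [0.667, 0.118, 0.727, -0.114]
ft_force: [0.6, 0.1, -2.6]
gripper_width: 0.495
[-0.01867886 -0.01295425  0.10988211] (array([ 0.4683, -0.3803]), 0.0249, array([ 0.4671, -0.3801,  0.1065]), 5949)
```

The can's top is nearly level (0.02 rad), and its base is on the plate. Releasing and rising.

```bash
python3 -m creep '[[0.1,[0,0,0],0],[0.2,[0,0,0],0],[0.5,[0,0,0],0],[1,[0,0,0],0],[1,[0,0,0],0],[1,[0,0,0],0],[1,[0,0,0],0],[1,[0,0,10],0],[1,[0,0,20],0],[1,[0,0,25],0],[1,[0,0,30],0],[1,[0,0,30],0],[1,[0,0,20],0],[1,[0,0,10],0],[1,[0,0,0],0]]'; python3 ax.py; python3 -c "
from h import *
s=save('wrist','w10');P,m=cloud(s)
p=region(P,m,150,350,80,330,.098,.112);A=np.c_[p[:,:2],np.ones(len(p))];print(np.linalg.lstsq(A,p[:,2],rcond=None)[0],circ(p))
print('rim',circ(region(P,m,100,420,60,340,.069,.082)))
"
```

```text
time: 26.8
eef_pos: [0.4672, -0.3801, 0.2292]
tool_rot: [0.667, 0.117, 0.727, -0.114]
ft_force: [0.1, -0.6, -0.2]
gripper_width: 1.001
axis [-0.082  0.018 -0.996] pos [ 0.4672 -0.3801  0.2292] [-0.843  0.525  1.431 -0.052  1.254 -2.067]
[ 0.01382506 -0.00443037  0.09702096] (array([ 0.4644, -0.3809]), 0.0219, array([ 0.4635, -0.3804,  0.1052]), 1406)
rim (array([ 0.4826, -0.4489]), 0.1428, array([ 0.468 , -0.3865,  0.0748]), 2313)
```

View pics/w10.png

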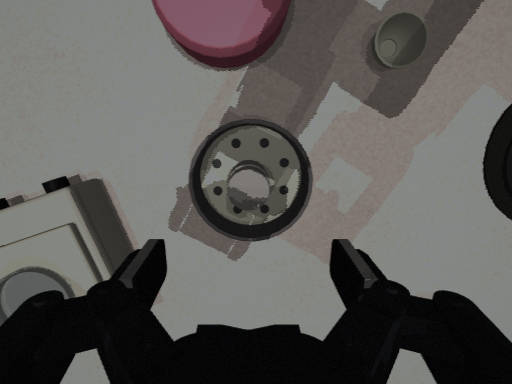

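The can stands upright at (0.464, -0.381), top at 0.105. Moving back to the lid more slowly.

```bash
python3 -c "
from h import *
s=dict(np.load('pics/w10.npz'));P,m=cloud(s)
print('rim',circ(region(P,m,182,318,112,246,.070,.080)))"
python3 -m creep '[[1,[6,22,0],0],[1,[6,22,0],0],[1,[6,22,0],0],[1,[6,22,0],0],[1,[6,22,0],0],[1,[6,22,0],0],[1,[6,22,0],0],[1,[6,22,0],0],[1,[6,22,0],0],[1,[6,22,0],0],[1,[6,22,0],0],[1,[6,22,0],0],[1,[6,22,0],0],[1,[6,22,0],0],[1,[6,22,0],0],[1,[6,22,0],0],[1,[6,22,0],0],[1,[6,22,0],0],[1,[0,5,0],0],[1,[0,0,0],0]]'; python3 ax.py
```

```text
rim (array([ 0.4632, -0.3782]), 0.0699, array([ 0.4566, -0.3766,  0.075 ]), 2012)
time: 28.85
eef_pos: [0.5591, 0.0438, 0.1964]
tool_rot: [0.644, 0.124, 0.747, -0.11]
ft_force: [0.1, -0.5, -0.3]
gripper_width: 1.0
axis [-0.139  0.044 -0.989] pos [0.5591 0.0438 0.1964] [-0.135  0.535  1.526  0.027  1.225 -1.384]
```

Sag during traverses pitches the tool toward the base, now 0.14 rad. The tool can turn only about the vertical, so a half turn flips this lean outward, and the next traverse will then reduce it.

```bash
python3 -m creep '[[1,[3,0,20],0.149],[1,[3,0,10],0.149],[1,[3,0,0],0.149],[1,[3,0,0],0.149],[1,[0,0,0],0.149],[1,[0,0,0],0.149],[1,[0,0,0],0.149],[1,[0,0,0],0.149],[1,[0,0,0],0.149],[1,[0,0,0],0.149]]'; python3 ax.py
```

```text
time: 29.85
eef_pos: [0.5657, 0.0306, 0.2205]
tool_rot: [0.54, -0.422, 0.635, 0.357]
ft_force: [-0.3, 0.1, -0.0]
gripper_width: 0.999
axis [-0.062 -0.151 -0.987] pos [0.5657 0.0306 0.2205] [-0.06   0.49   1.535 -0.168  1.174 -2.731]
```

Positive turns run joint 6 toward its limit, so I'll go the other way round.

```bash
python3 -m creep '[[1,[0,0,0],-0.149],[1,[0,0,0],-0.149],[1,[0,0,0],-0.149],[1,[0,0,0],-0.149],[1,[0,0,0],-0.149],[1,[0,0,0],-0.149],[1,[0,0,0],-0.149],[1,[0,0,0],-0.149],[1,[0,0,0],-0.149],[1,[0,0,0],-0.149],[1,[0,0,0],-0.149],[1,[0,0,0],-0.149],[1,[0,0,0],-0.149],[1,[0,0,0],-0.149],[1,[0,0,0],-0.149],[1,[0,0,0],-0.149],[1,[0,0,0],-0.149],[1,[0,0,0],-0.149],[1,[0,0,0],-0.149],[1,[0,0,0],-0.149]]'; python3 ax.py
```

```text
time: 31.85
eef_pos: [0.5516, 0.0036, 0.2081]
tool_rot: [0.385, 0.608, 0.47, -0.511]
ft_force: [0.2, 0.1, -0.3]
gripper_width: 0.998
axis [ 0.036  0.179 -0.983] pos [0.5516 0.0036 0.2081] [-0.299  0.448  1.664  0.209  1.059 -0.139]
```

```bash
python3 -m creep '[[1,[0,2,0],-0.149],[1,[0,2,0],-0.149],[1,[0,2,0],-0.149],[1,[0,2,0],-0.149],[1,[0,2,0],-0.149],[1,[0,0,0],-0.149],[1,[0,0,0],-0.149],[1,[0,0,0],-0.149],[1,[0,0,0],-0.149],[1,[0,0,0],-0.149],[1,[0,0,0],0]]'; python3 ax.py
```

```text
time: 32.95
eef_pos: [0.5418, -0.0002, 0.2021]
tool_rot: [-0.068, 0.761, -0.069, -0.641]
ft_force: [0.1, -0.3, -0.0]
gripper_width: 0.998
axis [ 0.168 -0.017 -0.986] pos [ 5.418e-01 -2.000e-04  2.021e-01] [-0.218  0.39   1.793  0.027  0.79   1.53 ]
```

Lean is now outward, 0.168 rad. A quick lateral back-and-forth at height should drift it back toward vertical.

```bash
python3 -m creep '[[1,[4,-22,2],0],[1,[4,-22,2],0],[1,[4,-22,2],0],[1,[4,-22,2],0],[1,[4,-22,2],0],[1,[4,-22,2],0],[1,[0,22,2],0],[1,[0,22,2],0],[1,[0,22,2],0],[1,[0,22,2],0],[1,[0,22,2],0],[1,[0,22,2],0],[1,[0,0,0],0]]'; python3 ax.py
```

```text
time: 34.25
eef_pos: [0.5596, -0.0154, 0.2219]
tool_rot: [-0.056, 0.759, -0.058, -0.647]
ft_force: [0.4, -0.1, 0.2]
gripper_width: 1.002
axis [ 0.157 -0.016 -0.987] pos [ 0.5596 -0.0154  0.2219] [-0.239  0.387  1.721  0.028  0.876  1.477]
```

```bash
python3 -m creep '[[1,[12,20,-10],0],[1,[8,18,-20],0],[1,[2,4,-30],0],[1,[0,0,-20],0],[1,[0,0,-10],0],[1,[0,0,0],0],[1,[0,0,0],0]]'; python3 ax.py; python3 -c "
from h import *
s=save('wrist','w11');P,m=cloud(s)
k=m&(P[...,2]>.094)&(P[...,2]<.105)&(abs(P[...,0]-.578)<.03)&(abs(P[...,1]-.027)<.03);print(circ(P[k]))"
```

```text
time: 34.95
eef_pos: [0.5835, 0.0196, 0.1293]
tool_rot: [-0.05, 0.76, -0.056, -0.646]
ft_force: [0.3, 0.6, 0.3]
gripper_width: 0.997
axis [ 0.16  -0.02  -0.987] pos [0.5835 0.0196 0.1293] [-0.161  0.554  1.749  0.01   0.676  1.554]
(array([0.5792, 0.0269]), 0.018, array([0.5802, 0.0265, 0.1002]), 1997)
```

View pics/w11.png

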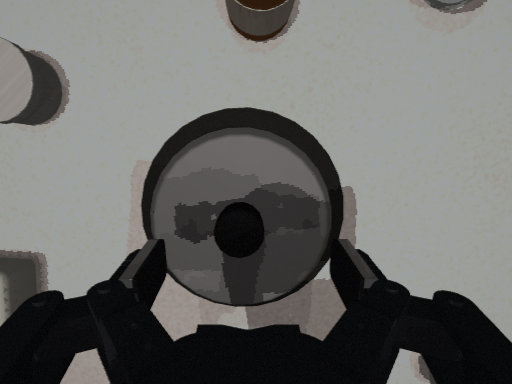

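The lid hasn't moved: knob at (238,230), world (0.579, 0.027). Descending and gripping lower this time.

```bash
python3 -m creep '[[1,[0,4,-10],0],[1,[0,3,-15],0],[1,[0,0,-15],0],[1,[0,0,-8],0],[1,[0,0,-5],0],[1,[0,0,0],0]]'; python3 ax.py
```

```text
time: 35.6
eef_pos: [0.5871, 0.0261, 0.0784]
tool_rot: [-0.05, 0.763, -0.056, -0.642]
ft_force: [-0.6, 1.1, -0.5]
gripper_width: 0.999
axis [ 0.171 -0.021 -0.985] pos [0.5871 0.0261 0.0784] [-0.148  0.642  1.778  0.007  0.549  1.568]
```

```bash
python3 -m creep '[[1,[-2,0,-7],0],[1,[-2,0,-7],0],[1,[0,0,0],0]]'; python3 ax.py;  python3 -m creep '[[-1,[0,0,0],0],[-1,[0,0,0],0],[-1,[0,0,0],0],[-1,[0,0,0],0],[-1,[0,0,0],0],[-1,[0,0,0],0],[-1,[0,0,0],0],[-1,[0,0,0],0],[-1,[0,0,0],0]]'; python3 ax.py;python3 -c "
from h import *
s=save('wrist','w12');s=save('side','s12');cv2.imwrite('pics/s12c.png',cv2.resize(s['frame'][100:280,190:360,::-1],None,fx=3.3,fy=3.3))"
```

```text
time: 35.9
eef_pos: [0.5837, 0.0261, 0.0646]
tool_rot: [-0.05, 0.764, -0.056, -0.641]
ft_force: [0.0, -0.7, -0.5]
gripper_width: 1.002
axis [ 0.173 -0.022 -0.985] pos [0.5837 0.0261 0.0646] [-0.149  0.663  1.795  0.008  0.508  1.566]
time: 36.8
eef_pos: [0.5839, 0.0261, 0.0652]
tool_rot: [-0.05, 0.764, -0.056, -0.64]
ft_force: [0.3, 0.4, 0.5]
gripper_width: 0.4
axis [ 0.174 -0.022 -0.985] pos [0.5839 0.0261 0.0652] [-0.149  0.662  1.795  0.009  0.509  1.566]
```

View pics/s12c.png

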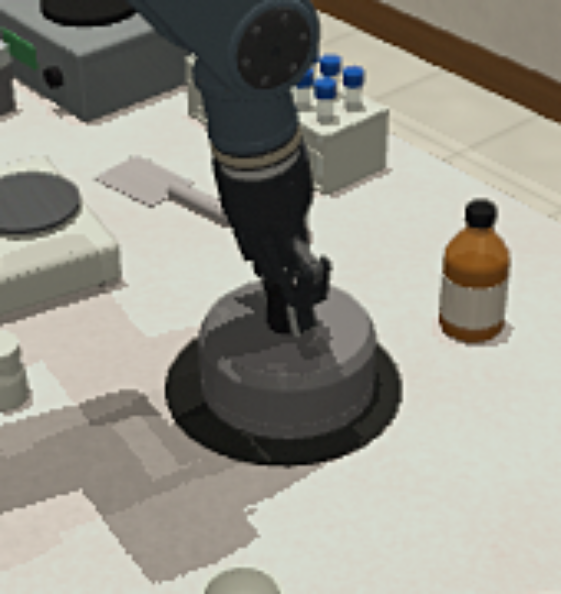

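View pics/w12.png

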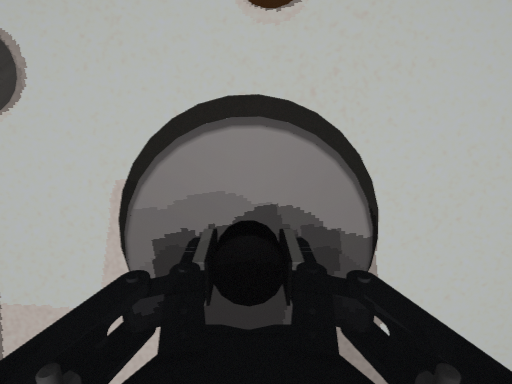

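The grip is full-height on the knob, width 0.40. Lifting and carrying back.

```bash
python3 -m creep '[[-1,[0,0,4],0],[-1,[0,0,8],0],[-1,[0,0,12],0],[-1,[0,0,20],0],[-1,[0,0,25],0],[-1,[0,0,25],0],[-1,[0,0,25],0],[-1,[0,0,20],0],[-1,[0,0,10],0],[-1,[0,0,0],0]]'; python3 ax.py; python3 -m creep '[[-1,[-2,-10,1],0],[-1,[-4,-20,1],0],[-1,[-6,-25,1],0],[-1,[-6,-25,1],0],[-1,[-6,-25,1],0],[-1,[-6,-25,1],0],[-1,[-6,-25,1],0],[-1,[-6,-25,1],0],[-1,[-6,-25,1],0],[-1,[-6,-25,1],0],[-1,[-6,-25,1],0],[-1,[-6,-25,1],0],[-1,[-6,-25,1],0],[-1,[-6,-20,1],0],[-1,[-6,-15,1],0],[-1,[-4,-10,0],0],[-1,[0,0,0],0]]'; python3 ax.py
```

```text
time: 37.9
eef_pos: [0.5792, 0.0267, 0.2239]
tool_rot: [-0.05, 0.763, -0.056, -0.642]
ft_force: [0.1, 0.4, -2.7]
gripper_width: 0.404
axis [ 0.169 -0.021 -0.985] pos [0.5792 0.0267 0.2239] [-0.149  0.408  1.68   0.005  0.883  1.57 ]
time: 39.6
eef_pos: [0.4668, -0.3399, 0.2155]
tool_rot: [-0.056, 0.749, -0.051, -0.659]
ft_force: [0.8, 0.9, -3.6]
gripper_width: 0.404
axis [ 0.127 -0.002 -0.992] pos [ 0.4668 -0.3399  0.2155] [-0.874  0.439  1.645  0.116  0.977  0.788]
```

```bash
python3 -m creep '[[-1,[0,-15,0],0],[-1,[0,-15,0],0],[-1,[0,-6,0],0],[-1,[0,0,0],0],[-1,[0,0,0],0]]'; python3 ax.py; cat > lid.py <<'E'
from h import *
import sys
s=save('wrist',sys.argv[1]);P,m=cloud(s);o=get_obs()['eef_pos']
z0=o[2]-.061
k=m&(abs(P[...,2]-(z0+.064))<.012)&(np.hypot(P[...,0]-o[0],P[...,1]-o[1])<.06)
k[215:]=0
p=P[k];A=np.c_[p[:,:2]-o[:2],np.ones(len(p))];c=np.linalg.lstsq(A,p[:,2],rcond=None)[0]
r=p[:,2]-A@c;g=abs(r)<.003;c=np.linalg.lstsq(A[g],p[g,2],rcond=None)[0]
print('lid top slope dz/dx,dz/dy, z',c,len(p),abs(r).mean())
k=m&(abs(P[...,2]-(z0+.096))<.008)&(np.hypot(P[...,0]-o[0],P[...,1]-o[1])<.035);print('knob top',circ(P[k]))
E
python3 lid.py w13
```

```text
time: 40.1
eef_pos: [0.4668, -0.377, 0.2139]
tool_rot: [-0.057, 0.748, -0.05, -0.659]
ft_force: [-0.4, 1.3, -4.2]
gripper_width: 0.399
axis [ 0.126  0.001 -0.992] pos [ 0.4668 -0.377   0.2139] [-0.917  0.473  1.586  0.119  1.01   0.746]
lid top slope dz/dx,dz/dy, z [-0.04978406  0.02311036  0.21711421] 12261 0.0005020291382339156
knob top (array([ 0.4702, -0.3784]), 0.0309, array([ 0.4666, -0.3777,  0.2492]), 5674)
```

View pics/w13.png

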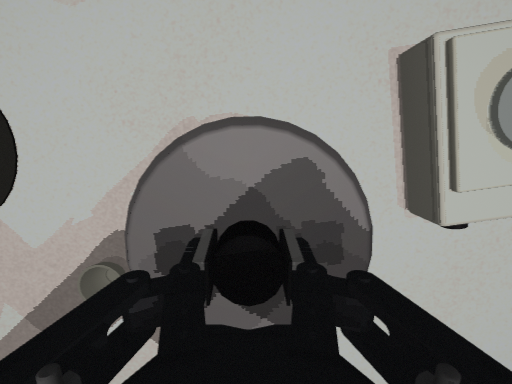

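The lid hangs with 0.05 rad of tilt (low side toward +x). I'll fit its outline for the true centre.

```bash
cat > fit.py <<'E'
from h import *
import sys
from scipy.optimize import least_squares
s=dict(np.load(f'pics/{sys.argv[1]}.npz'));P,m=cloud(s);c=[float(x) for x in sys.argv[2:5]] # slopes+z
o=np.array([float(x) for x in sys.argv[5:7]])
h=P[...,2]-(c[2]+c[0]*(P[...,0]-o[0])+c[1]*(P[...,1]-o[1]))
k=m&(abs(h)<.0025);k[225:]=0
p=P[k][:,:2]
e=[]
a=np.degrees(np.arctan2(*(p-o)[:,::-1].T));r=np.hypot(*(p-o).T)
for b in range(-180,180,3):
    q=(a>=b)&(a<b+3)&(r<.09)
    if q.sum()>20: i=np.where(q)[0]; e.append(p[i[r[i].argsort()[-3]]])
e=np.array(e)
f=least_squares(lambda t:np.hypot(e[:,0]-t[0],e[:,1]-t[1])-t[2],[*o,.073],loss='soft_l1',f_scale=.001)
print(len(e),f.x,np.abs(f.fun).mean())
f=least_squares(lambda t:np.hypot(e[:,0]-t[0],e[:,1]-t[1])-.0755,[*o],loss='soft_l1',f_scale=.001);print('r fixed .0755',f.x)
E
python3 fit.py w13 -.0498 .0231 .2171 .4668 -.377
```

```text
55 [ 0.46242565 -0.37660734  0.07037569] 0.00017227181404041398
r fixed .0755 [ 0.45636083 -0.37586321]
```

The fit is clean (0.2 mm residual): the lid's origin is at (0.459, -0.375), matching the TCP-based estimate of (0.4588, -0.3749). Lowering to just above the rim with a small shift.

```bash
python3 -m creep '[[-1,[1,-2,-5],0],[-1,[0,0,-10],0],[-1,[0,0,-12],0],[-1,[0,0,-10],0],[-1,[0,0,-6],0],[-1,[0,0,-3],0],[-1,[0,0,0],0],[-1,[0,0,0],0]]'; python3 ax.py; python3 lid.py w14
```

```text
time: 40.95
eef_pos: [0.4676, -0.3761, 0.1625]
tool_rot: [-0.057, 0.747, -0.048, -0.66]
ft_force: [0.1, -0.3, -2.7]
gripper_width: 0.403
axis [ 0.123  0.004 -0.992] pos [ 0.4676 -0.3761  0.1625] [-0.915  0.542  1.631  0.129  0.901  0.728]
lid top slope dz/dx,dz/dy, z [-0.05218571  0.02704263  0.16569416] 12261 0.0004997686159236476
knob top (array([ 0.4709, -0.3776]), 0.0308, array([ 0.4674, -0.377 ,  0.1978]), 5654)
```

```bash
python3 -m creep '[[-1,[1,-2,-3],0],[-1,[0,-2,-5],0],[-1,[0,0,-3],0],[-1,[0,0,0],0],[-1,[0,0,0],0]]'; python3 ax.py; python3 lid.py w15; python3 -c "
from h import *
s=save('side','s15');cv2.imwrite('pics/s15c.png',cv2.resize(s['frame'][220:370,290:440,::-1],None,fx=4,fy=4))"
```

```text
time: 41.5
eef_pos: [0.4693, -0.3816, 0.1519]
tool_rot: [-0.057, 0.748, -0.049, -0.66]
ft_force: [0.9, -0.3, -4.3]
gripper_width: 0.401
axis [ 0.125  0.002 -0.992] pos [ 0.4693 -0.3816  0.1519] [-0.919  0.562  1.629  0.131  0.88   0.721]
lid top slope dz/dx,dz/dy, z [-0.05013539  0.02379011  0.15511989] 12232 0.0005038928483277845
knob top (array([ 0.4718, -0.3828]), 0.0309, array([ 0.4691, -0.3824,  0.1872]), 5677)
```

View pics/s15c.png

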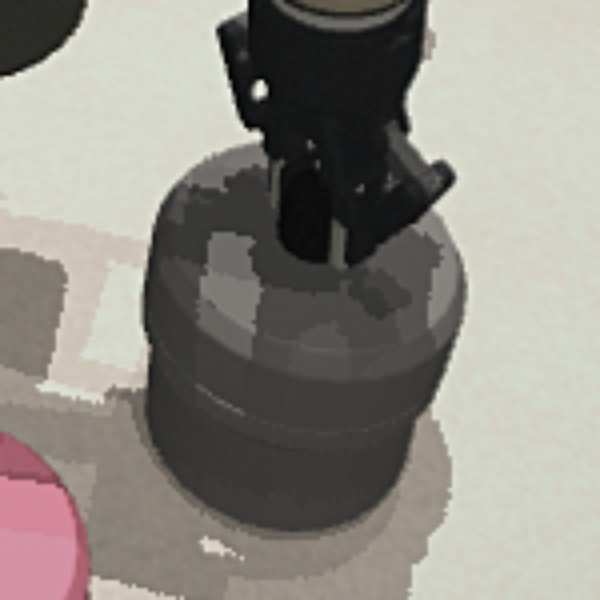

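```bash
python3 -m creep '[[-1,[0,2,-3],0],[-1,[0,0,-3],0],[-1,[0,0,-2],0],[-1,[0,0,0],0],[-1,[0,0,0],0]]'; python3 ax.py
```

```text
time: 42.1
eef_pos: [0.4694, -0.3791, 0.1435]
tool_rot: [-0.056, 0.748, -0.049, -0.659]
ft_force: [0.4, -0.5, -3.0]
gripper_width: 0.398
axis [ 0.126  0.002 -0.992] pos [ 0.4694 -0.3791  0.1435] [-0.916  0.572  1.64   0.133  0.858  0.72 ]
```

```bash
for i in 1; do :; done; python3 -m creep '[[-1,[0,0,-3],0],[-1,[0,0,-3],0]]'; python3 -m creep '[[-1,[0,0,-3],0]]'; python3 -m creep '[[-1,[0,0,-2],0]]'; python3 ax.py
```

```text
time: 42.3
eef_pos: [0.4696, -0.3795, 0.1376]
tool_rot: [-0.056, 0.748, -0.049, -0.659]
ft_force: [0.6, 1.0, -3.2]
gripper_width: 0.401
time: 42.4
eef_pos: [0.4697, -0.3796, 0.1344]
tool_rot: [-0.056, 0.748, -0.049, -0.659]
ft_force: [0.7, -0.3, -3.1]
gripper_width: 0.399
time: 42.5
eef_pos: [0.4696, -0.3795, 0.132]
tool_rot: [-0.056, 0.748, -0.049, -0.659]
ft_force: [-0.6, -0.2, -2.5]
gripper_width: 0.4
axis [ 0.126  0.001 -0.992] pos [ 0.4696 -0.3795  0.132 ] [-0.916  0.589  1.648  0.136  0.833  0.716]
```

The low side of the skirt is already over the rim with no contact force. Continuing.

```bash
python3 -m creep '[[-1,[0,0,-2],0]]'; python3 -m creep '[[-1,[0,0,-2],0]]'; python3 -m creep '[[-1,[0,0,-2],0]]';python3 -m creep '[[-1,[0,0,-2],0]]'; python3 ax.py; python3 lid.py w16
```

```text
time: 42.6
eef_pos: [0.4696, -0.3795, 0.1297]
tool_rot: [-0.056, 0.748, -0.049, -0.659]
ft_force: [0.2, -0.2, -2.8]
gripper_width: 0.402
time: 42.7
eef_pos: [0.4696, -0.3795, 0.1275]
tool_rot: [-0.056, 0.748, -0.049, -0.659]
ft_force: [0.2, 0.1, -2.5]
gripper_width: 0.399
time: 42.8
eef_pos: [0.4696, -0.3795, 0.1253]
tool_rot: [-0.056, 0.748, -0.049, -0.659]
ft_force: [-3.1, 0.5, 0.4]
gripper_width: 0.404
time: 42.9
eef_pos: [0.4688, -0.3793, 0.1242]
tool_rot: [-0.056, 0.748, -0.048, -0.66]
ft_force: [-9.3, 3.7, 15.3]
gripper_width: 0.402
axis [ 0.125  0.001 -0.992] pos [ 0.4688 -0.3793  0.1242] [-0.916  0.6    1.654  0.137  0.817  0.712]
lid top slope dz/dx,dz/dy, z [-0.0312645   0.01845255  0.12754547] 12370 0.0004999235298872324
knob top (array([ 0.4723, -0.3806]), 0.0308, array([ 0.4684, -0.38  ,  0.1595]), 5689)
```

It made contact at the expected height, and the lid is pivoting level (tilt 0.05→0.03). I'll ease in the -x direction while pressing lightly.

```bash
python3 -m creep '[[-1,[-2,0,-1],0]]'; python3 -m creep '[[-1,[-1,0,-2],0]]'; python3 lid.py w17
```

```text
time: 43.05
eef_pos: [0.4681, -0.3799, 0.1246]
tool_rot: [-0.056, 0.749, -0.049, -0.658]
ft_force: [6.3, 1.5, -3.8]
gripper_width: 0.4
time: 43.15
eef_pos: [0.4674, -0.3797, 0.1237]
tool_rot: [-0.056, 0.75, -0.049, -0.658]
ft_force: [-3.4, 4.7, 11.3]
gripper_width: 0.399
lid top slope dz/dx,dz/dy, z [-0.02370272  0.01724159  0.12710928] 12316 0.0005048420200667375
knob top (array([ 0.4702, -0.3809]), 0.031, array([ 0.467 , -0.3804,  0.159 ]), 5696)
```

```bash
python3 -m creep '[[-1,[-1,1,-3],0],[-1,[0,1,-3],0]]'; python3 lid.py w18
```

```text
time: 43.4
eef_pos: [0.4664, -0.3789, 0.1222]
tool_rot: [-0.053, 0.75, -0.05, -0.657]
ft_force: [-10.3, 3.8, 18.8]
gripper_width: 0.402
lid top slope dz/dx,dz/dy, z [-0.00550733  0.0049035   0.12575388] 12380 0.0004921536731277188
knob top (array([ 0.4694, -0.38  ]), 0.031, array([ 0.4658, -0.3793,  0.1577]), 5696)
```

The lid is level (0.007 rad) with its top at 0.1258, against 0.125 seated. I'll relax, release and rise.

```bash
python3 -m creep '[[-1,[0,0,0],0],[0.1,[0,0,0],0],[0.4,[0,0,0],0],[1,[0,0,0],0],[1,[0,0,0],0],[1,[0,0,0],0],[1,[0,0,0],0],[1,[0,0,0],0],[1,[0,0,10],0],[1,[0,0,20],0],[1,[0,0,30],0],[1,[0,0,30],0],[1,[0,0,20],0],[1,[0,0,0],0]]'; python3 ax.py; python3 -c "
from h import *
s=save('wrist','w19');P,m=cloud(s)
near=np.hypot(P[...,0]-.4625,P[...,1]+.378)
k=m&(near<.068)&(abs(P[...,2]-.125)<.008);p=P[k];A=np.c_[p[:,:2]-[.4625,-.378],np.ones(len(p))];print(np.linalg.lstsq(A,p[:,2],rcond=None)[0])
k=m&(near<.03)&(abs(P[...,2]-.157)<.006);print(circ(P[k]))
s=save('side','s19');cv2.imwrite('pics/s19c.png',cv2.resize(s['frame'][220:370,290:440,::-1],None,fx=4,fy=4))
s=save('top','t19');P,m=cloud(s);k=m&(np.hypot(P[...,0]-.4625,P[...,1]+.378)<.03)&(abs(P[...,2]-.157)<.006);print(circ(P[k])if k.any() else 0)"
```

```text
time: 44.85
eef_pos: [0.4661, -0.3796, 0.2386]
tool_rot: [-0.052, 0.751, -0.051, -0.657]
ft_force: [-0.5, -0.7, -0.2]
gripper_width: 1.002
axis [ 0.132 -0.009 -0.991] pos [ 0.4661 -0.3796  0.2386] [-0.921  0.44   1.564  0.115  1.053  0.744]
[-0.00134303  0.00093294  0.12543385]
(array([ 0.4621, -0.3781]), 0.0182, array([ 0.4632, -0.3784,  0.1573]), 1243)
(array([ 0.4607, -0.3772]), 0.018, array([ 0.4593, -0.3762,  0.1564]), 147)
```

View pics/s19c.png

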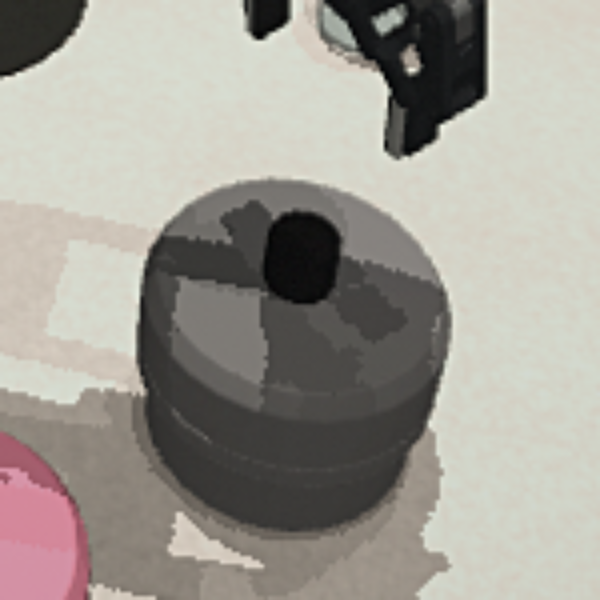

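View pics/t19.png

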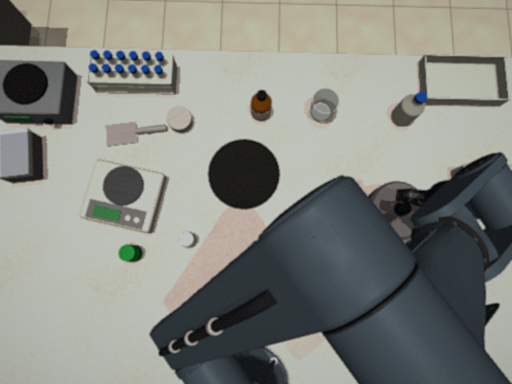

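The side view shows the lid level and seated on the pot, clear of the gripper. In the top view the bystanders that aren't hidden by the arm are where they were. Slope is 0.002 rad, lid top 0.1254, and centre within 1 mm of the pot's. Handing in.

```bash
python3 -c "
from h import *
print(workorder.hand_in(), get_obs()['time'])"
```

```text
the job is handed in; nothing more can be done
the job is handed in; nothing more can be done
```

The job is done and handed in at about 45 s of the 72 s allowed; the hand-in gives no verdict.

**What I did:** I set the lid knob up on the mat, about 5 mm from its centre. The can then went onto the plate inside the desiccator. Finally I put the lid back and released it.

**Last checks:**
- **Can:** after release it stood upright, about 3 mm from the plate's centre, with its top at 0.105 m as expected. I could not see it once the lid was on.
- **Lid:** it sits level to about 0.002 rad, with its top at 0.1254 m against 0.125 m seated. Its centre is within about 1 mm of the pot's by the wrist camera, 2 mm by the top camera.
- **Bystanders:** the tin, beaker, reagent, spatula and jar look unmoved. The mortar was behind the arm in the last picture and was not rechecked, though the arm went nowhere near it.

**What failed or disagreed:**
- **First can grasp:** the jaws closed on the cap's edge and slipped off upward; the can did not move. Depth images put the fingertips about 24 mm further back than the description says, so I gripped lower and it held.
- **Pressing on the mat:** setting the lid down, I briefly pushed to a wrist reading of 41 N. That is under the 120 N wrist limit; the force went through the fingers, so I don't expect it to count as the 40 N arm or gripper-body press.
- **Tool tilt:** travel tilted the tool by up to 0.18 rad, which I could only partly correct. The lid arrived tilted about 0.05 rad and was levelled against the rim before release.

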